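# Zero the gauge and hold the capsule press at its set force

### The job

Seal the coffee capsule that sits in the small bench press: first, with the palm knob left up, turn the bar grip on the dial until the dial's long thick zero bar lies under the needle. Then press the palm knob down until the needle tip points at the set tab on the dial's rim, never going down to the bottom stop, and finish while still holding it pressed exactly there. Leave the dial zeroed and the things round the press where they are.

Things in the scene. Friction and masses are not known exactly. Their poses are not given: they have to be found in the camera images.
- sealing_press: the bench press, bolted down: black base plate 120 (x) x 310 (y) x 22 mm high; origin under the centre of the base at worktop height, z up, x away from the robot. On the base at y = +90 mm is the face-up dial (dark steel housing 124 mm across, its top 40 mm above the worktop); at y = -90 mm stands the spring plunger with its palm knob over the capsule. A column with an arm, 88 mm high (screw head to 94 mm), stands behind the plunger (x = +10 to +55 mm)
- dial (a joint): angle of the white graduated disc with its bar grip, rad, clockwise positive seen from above; 0 = zero bar under the resting needle (which points along the press's +y). It starts turned anticlockwise (negative) by 0.5 to 1.25 rad, turns with about 0.05 N m of friction and stays where it is left; stops at +-1.8
- dial_grip (a point): centre of the bar grip on the dial axis, 72 mm above the worktop. The black bar is 46 mm long, 14 mm wide and 34 mm high (56 to 90 mm above the worktop); it stands along the line from the axis to the zero bar, i.e. along this point's y axis; it turns with the disc
- zero_mark (a point): point on the zero bar (the only long thick black bar, 4.5 x 17 mm, on the disc), 50 mm from the dial axis; the thin ticks clockwise of it are 0.3 rad apart
- needle (a joint): angle of the dark needle, rad, clockwise positive seen from above; 0 at rest (along the press's +y); it turns 100 rad per metre of palm knob travel (0.1 rad per mm), whatever the disc does
- needle_tip (a point): tip of the needle (3.4 mm wide, dark, straight from the hub under the bar grip), 50 mm from the dial axis, 48 mm above the worktop
- tab (a joint): angle of the set tab on the disc, rad, clockwise from the zero bar; it rides on the disc and differs from start to start (1.2 to 2.1)
- tab_tip (a point): inner point of the set tab, a small raised dark steel block (10 x 20 mm, pointed inward) that overhangs the rim of the disc, its top 49 mm above the worktop; this point lies 50 mm from the dial axis
- palm_knob: the round dark wooden palm knob (50 mm across, 18 mm high, flat top 38 mm across) on a steel skirt 26 mm across; origin on its axis, 40 mm below its top. It moves only straight down, 30 mm from up to the bottom stop; a spring pushes it back up: about 3 N to start it moving and 0.5 N more for every mm
- palm_top (a point): centre of the flat top of the palm knob, 162 mm above the worktop when up
- capsule_a: spare aluminium capsule, 38 mm across, 28 mm high, standing on the worktop; leave alone; origin under its centre
- capsule_b: second spare capsule, the same; leave alone
- mug: white tea mug with brown bands, 73 x 100 x 66 mm; leave alone; origin under its centre
- lemon: lemon, 71 x 53 x 51 mm; leave alone
- tape_roll: roll of tape lying flat, 96 mm across, 25 mm high; leave alone
- garlic_3: garlic bulb, 49 mm across, 62 mm high; leave alone

How it is judged:
By the outcome, as a careful person would: the job done as asked, in the order asked, and still so for the second after the job is handed in, while the arm keeps its last pose, push and grip.
It also fails if it takes over 40 s, if anything falls off the work surface, if the arm or the gripper's body presses on something with over 40 N, if the wrist force passes 120 N, or if a joint passes its speed limit or range.

### The arm

A 6-joint arm with a two-finger parallel gripper is mounted at the origin on a cart in front of the work surface, level with it; the furniture and walls round the work are solid. World frame = base frame: x ahead of the robot, y to its left, z up, the work surface at z = 0. Lengths are in mm, angles in degrees, forces in N, time in s.
With the tool pointing down it reaches from about 425 to 925 mm from the base axis. Payload 12.5 kg.
Tool frame: the origin (TCP) lies between the finger pads; the fingertips stand 25 mm ahead of it and the grasp point (between the pads) lies 6 mm ahead of it; z points along the fingers, y is the line along which they close (so a half turn about z gives the same grasp; the last joint's range is limited). The gripper opens to 85 mm and grips with 20 to 120 N. Pads are 22 mm wide; open, the fingers measure 114 mm over their backs; the gripper's body (76 mm by 85 mm) begins 54 mm behind the grasp point. The pads swing forward as they close: fully open they stand 13 mm farther back than shut.
Start: joints at [-79.79, 28.126, 89.318, -0, 62.55, -6.05], TCP at [175.026, -600.007, 256.327] pointing down, gripper open.
Joint ranges: [-177.58, 177.58], [-47.91, 125.51], [2.72, 160], [-65.01, 245.01], [3.68, 167.84], [-153.87, 153.87]. Speed limits (degrees/s): [127.2, 127.2, 159.86, 180, 180, 180].

### API

Orientations are given as a 3x3 rotation matrix whose columns are the frame's x, y, z axes.
In Python, from cell import arm, viewer, finder, monitor gives the robot as it stands. The module is installed in compiled form; this text tells all that it offers. Calls block until the motion is done:
- arm.move_to(position, orientation): joint-space move of the TCP to a pose.
- arm.move_l(position, max_speed=150, frame=None, max_force=None): straight line of the TCP; frame=None keeps the orientation; max_speed is the mean speed in mm/s. With max_force (N) it stops when the force on the tool has changed by that much, and returns True; else False.
- arm.goto_joints(angles): joint-space move.
- arm.gripper_to(opening, grasp_force=None): opening from 0.0 (shut) to 1.0 (fully open); grasp_force is the grip in N (None keeps the last); returns when the fingers have stopped.
- arm.dwell(seconds).
- arm.ik(position, orientation): joint angles nearest the present ones, or None.
- viewer.get_image(name): name is "side" or "top" or "wrist"; returns a dict with "color" (400x640x3 uint8, blue, green, red), "K" (3x3 intrinsics, pixels), "rvec" (rotation vector, rad) and "tvec" (3), from world to camera coordinates, as OpenCV has them; the wrist camera has in their place "mount" (4x4, takes a point from camera to tool coordinates, whose origin is the TCP and whose axes are the flange's). Camera axes: x right, y down, z forward; pixel columns grow to the right and rows downward; lengths in mm; the calibration is good to about 2 mm. A picture is of the moment at which its call begins: read the wrist's pose just before it. There is no depth.
A pose or a line that the arm cannot do raises arm.IKError and nothing moves.
- arm.sign_off(): hands the job in; it is judged then, once.
Trained networks look in a picture, given as the dict that the camera call returned (one of the last four; its "shot" number tells which), for a name from the list of things; names that differ only in an ending like _2 or _b are one class to them, and where a whole thing is asked for, a point or a joint stands for the part that bears it (a point fixed in the world has none). Each returns a list of dicts, best first, with "p" (0 to 1); they miss things now and then, are a little off and sometimes report something else, mostly with a low value. They report only what shows in the picture. A call takes as long as a camera call.
- finder.spot_in(picture, name): "bbox" ([left, top, width, height] in pixels, round what is visible of it).
- finder.outline_of(picture, name): "region" (400x640 bool, what is visible of it) and "bbox" ([left, top, width, height] in pixels, round what is visible of it).
- finder.tip_of(picture, name): "xy" ([column, row] in pixels: a listed point, or the origin of a listed thing).
Readings, each from a call of its own:
- monitor.get_clock(): time.
- monitor.get_joints(): joint angles.
- monitor.get_joint_velocities(): joint speeds.
- monitor.get_tau(): joint torques, N m.
- monitor.get_ee_pos(): TCP position.
- monitor.get_ee_rot(): TCP orientation.
- monitor.get_wrist_force(): force on the tool from outside, world axes, zero at the start.
- monitor.get_wrist_torque(): the same for the moment, N m.
- monitor.get_width(): opening from 0.0 (shut) to 1.0 (fully open).
- monitor.get_finger_force(): force on a finger pad.
Only numpy, scipy, OpenCV 4.12 (cv2) and the standard library are available. Lean on these libraries where they do the work, as an engineer would, in place of code of your own. Each camera call takes 0.05 s, during which the arm holds its last target. There are 200 camera calls.

## Working session

There is one attempt and no reset: what is moved stays moved. The work goes in short steps, each a Python script; the robot and the scene stay as the last script left them, time stands still between calls to the robot, and variables do not carry over. Pictures are saved under pics/ and viewed, at most 10 in all, crops included, and the job is handed in when it is done.

```bash
mkdir -p pics; cat > h.py <<'E'
import numpy as np, cv2
from cell import arm, viewer, finder, monitor
def P(im):
    """returns K, R, t world->cam"""
    K=np.array(im["K"],float)
    if "mount" in im:
        T=np.eye(4);T[:3,:3]=im["_R"];T[:3,3]=im["_p"]
        C=np.linalg.inv(T@np.array(im["mount"])); return K,C[:3,:3],C[:3,3]
    return K,cv2.Rodrigues(np.array(im["rvec"],float))[0],np.array(im["tvec"],float).ravel()
def shot(name):
    if name=="wrist":
        p,R=np.array(monitor.get_ee_pos()),np.array(monitor.get_ee_rot())
        im=viewer.get_image(name); im["_p"]=p; im["_R"]=R
    else: im=viewer.get_image(name)
    return im
def ray(im,xy,z):
    K,R,t=P(im); d=R.T@np.linalg.inv(K)@np.array([xy[0],xy[1],1.]); c=-R.T@t
    return c+d*(z-c[2])/d[2]
def proj(im,X):
    K,R,t=P(im); q=K@(R@np.array(X,float)+t); return q[:2]/q[2]
def tip(im,n):
    r=finder.tip_of(im,n); return (r[0]["xy"],r[0]["p"]) if r else None
E
python3 - <<'E'
from h import *
Z=dict(dial_grip=72,zero_mark=46,needle_tip=48,tab_tip=49,palm_top=162,sealing_press=0)
for n in("top","side"):
    im=shot(n); cv2.imwrite(f"pics/{n}.png",im["color"])
    for k,z in Z.items():
        r=tip(im,k)
        if r: print(n,k,np.round(r[0]),round(r[1],2),ray(im,r[0],z).round(1))
E
```

```text
top dial_grip [299. 218.] 0.61 [484.6 235.9  72. ]
top zero_mark [284. 227.] 0.69 [457.9 282.1  46. ]
top tab_tip [289. 207.] 0.36 [517.6 267.8  49. ]
top sealing_press [328. 222.] 0.98 [478.2 157.1   0. ]
side dial_grip [333. 229.] 0.58 [490.4 239.3  72. ]
side zero_mark [335. 246.] 0.96 [463.8 275.   46. ]
side needle_tip [295. 303.] 0.69 [455.  503.5  48. ]
side tab_tip [316. 240.] 0.35 [520.4 285.7  49. ]
side palm_top [370. 179.] 0.52 [452.4  68.9 162. ]
side sealing_press [352. 230.] 0.94 [469.  144.3   0. ]
```

View pics/top.png

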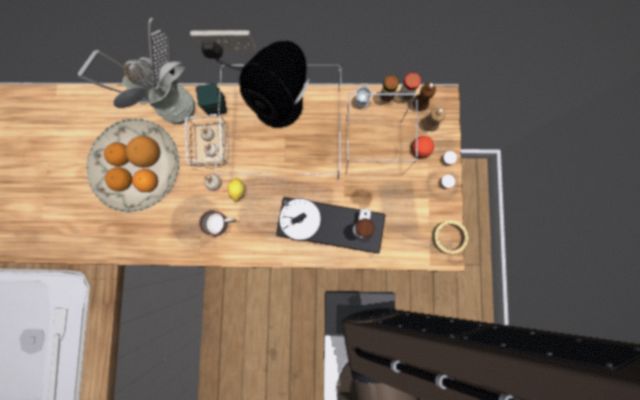

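View pics/side.png

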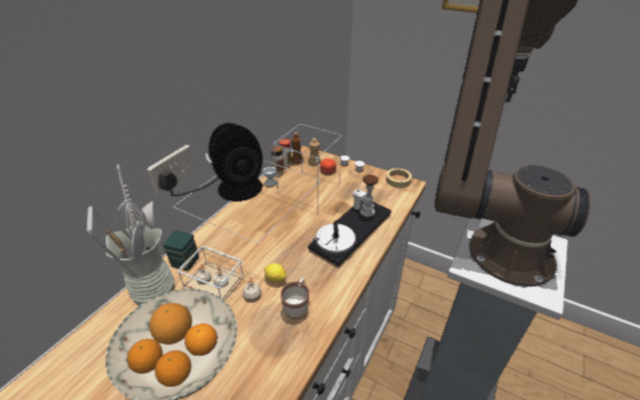

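The top view shows the press with the dial at about (299,219) and the knob at about (365,228). The side view agrees, and the press is yawed about -10°. Next I go above the dial for a close look.

```bash
cat >> h.py <<'E'
def down(a):
    a=np.radians(a); y=np.array([np.cos(a),np.sin(a),0]); z=np.array([0,0,-1.]); return np.c_[np.cross(y,z),y,z]
E
python3 - <<'E'
from h import *
print(np.array(monitor.get_ee_rot()).round(2))
im=shot("wrist");print(np.array(im["mount"]).round(3),im["K"])
for a in(30,-10,-50,210,170,130): print(a,arm.ik([486,237,280],down(a)))
b=min((30,210),key=lambda a:abs(arm.ik([486,237,280],down(a))[5]))
R=down(b); m=np.array(im["mount"]); off=R@m[:3,3]; print(b,off)
p=np.array([486,237,300.])-[off[0],off[1],0]
arm.move_to(p.tolist(),R); print(monitor.get_clock(),monitor.get_joints())
im=shot("wrist"); cv2.imwrite("pics/w1.png",im["color"])
Z=dict(dial_grip=72,zero_mark=46,needle_tip=48,tab_tip=49,palm_top=162)
for k,z in Z.items():
    r=tip(im,k)
    if r: print(k,np.round(r[0]),round(r[1],2),ray(im,r[0],z).round(1))
E
```

```text
[[ 0.96  0.28  0.  ]
 [ 0.28 -0.96 -0.  ]
 [ 0.    0.   -1.  ]]
[[   0.      -0.961   -0.276   70.385]
 [   1.       0.       0.       0.583]
 [   0.      -0.276    0.961 -117.032]
 [   0.       0.       0.       1.   ]] [[291.76095194   0.         319.23794506]
 [  0.         291.76095194 194.12341168]
 [  0.           0.           1.        ]]
30 [ 1.89959196e+01  1.98411238e+01  9.94153469e+01 -2.54444375e-14
  6.07435294e+01 -1.10040804e+01]
-10 [ 1.89959196e+01  1.98411238e+01  9.94153469e+01 -2.54444375e-14
  6.07435294e+01  2.89959196e+01]
-50 [ 1.89959196e+01  1.98411238e+01  9.94153469e+01 -2.54444375e-14
  6.07435294e+01  6.89959196e+01]
210 None
170 [ 1.89959196e+01  1.98411238e+01  9.94153469e+01 -2.54444375e-14
  6.07435294e+01 -1.51004080e+02]
130 [ 1.89959196e+01  1.98411238e+01  9.94153469e+01 -2.54444375e-14
  6.07435294e+01 -1.11004080e+02]Traceback (most recent call last):
  File "<stdin>", line 5, in <module>
  File "<stdin>", line 5, in <lambda>
TypeError: 'NoneType' object is not subscriptable
```

```bash
python3 - <<'E'
from h import *
R=down(30)
p=np.array([486,237,260.])+25*R[:,0]
arm.move_to(p.tolist(),R); print(monitor.get_clock())
im=shot("wrist"); cv2.imwrite("pics/w1.png",im["color"])
Z=dict(dial_grip=72,zero_mark=46,needle_tip=48,tab_tip=49,palm_top=162)
for k,z in Z.items():
    r=tip(im,k)
    if r: print(k,np.round(r[0]),round(r[1],2),ray(im,r[0],z).round(1))
E
```

```text
3.9333
dial_grip [316. 200.] 0.66 [483.  235.5  72. ]
zero_mark [315. 152.] 0.85 [457.9 276.5  46. ]
needle_tip [342. 162.] 0.64 [489.2 282.6  48. ]
tab_tip [359. 184.] 0.72 [519.7 270.7  49. ]
```

View pics/w1.png

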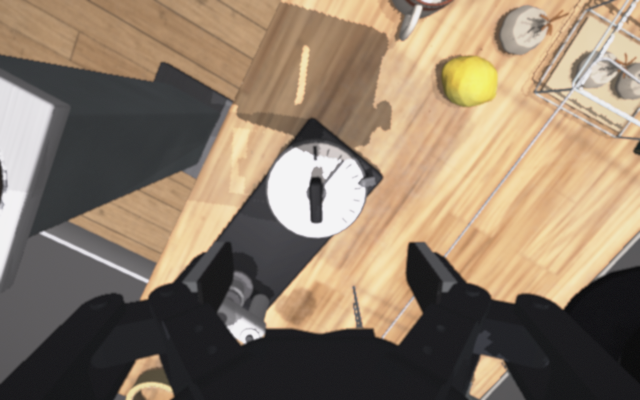

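The wrist view shows the bar grip at (316,200), zero bar at (315,152), needle tip at (342,162) and tab at (365,183). That puts the dial at about -39°, with the tab about 1.35 rad from zero. Next I refine the axis from the disc outline, grasp, turn, and look again.

```bash
cat >> h.py <<'E'
def disc(im,c0):
    """centre, radius of white disc (z 46) rectified around c0"""
    s=0.4; n=400; g=np.arange(n)*s-n*s/2
    X,Y=np.meshgrid(g+c0[0],g+c0[1],indexing="ij")
    K,R,t=P(im); q=np.stack([X,Y,np.full_like(X,46.)],-1)@R.T@K.T+K@t
    r=cv2.remap(im["color"],(q[...,0]/q[...,2]).astype(np.float32),(q[...,1]/q[...,2]).astype(np.float32),cv2.INTER_CUBIC)
    hsv=cv2.cvtColor(r,cv2.COLOR_BGR2HSV); m=((hsv[...,2]>150)&(hsv[...,1]<45)).astype(np.uint8)
    cs=cv2.findContours(m,cv2.RETR_EXTERNAL,cv2.CHAIN_APPROX_NONE)[0]
    c=max(cs,key=cv2.contourArea); e=cv2.fitEllipse(cv2.convexHull(c))
    return np.array([c0[0]-80+e[0][1]*s,c0[1]-80+e[0][0]*s]),np.array(e[1])*s,r
E
python3 - <<'E'
from h import *
im=shot("wrist"); c,ax,r=disc(im,[484,236]); print(c,ax)
big=cv2.resize(np.flip(r,(0,1)),(600,600),interpolation=cv2.INTER_CUBIC); cv2.imwrite("pics/r1.png",big)
E
```

```text
[482.46880493 236.26732788] [115.57663574 117.34351807]
```

View pics/r1.png

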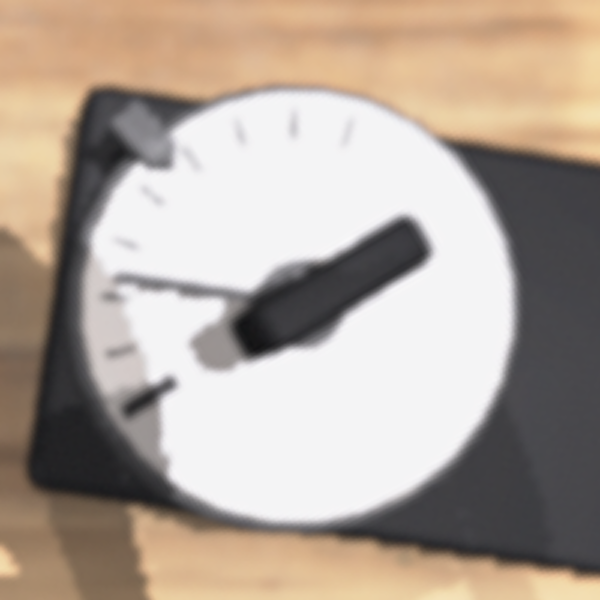

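The rectified view (up is +x, left is +y) shows the zero bar at 121.5°, the needle and press +y at about 81.7°, and the tab at about 43.3°. Next I grasp and turn about 39.8° clockwise.

```bash
python3 - <<'E'
from h import *
c=[482.5,236.2]
arm.gripper_to(0.65)
arm.move_to([*c,150],down(31.5))
print("hit",arm.move_l([*c,83],100,None,10))
arm.gripper_to(0.0,25); print(monitor.get_width(),monitor.get_finger_force(),monitor.get_wrist_force(),monitor.get_wrist_torque())
arm.move_to([*c,83],down(11));arm.move_to([*c,83],down(-8.3))
print(monitor.get_wrist_force(),monitor.get_wrist_torque(),monitor.get_ee_pos(),monitor.get_clock())
im=shot("wrist"); cv2.imwrite("pics/w2.png",im["color"])
for k,z in dict(zero_mark=46,needle_tip=48,tab_tip=49).items():
    r=tip(im,k)
    if r:
        x=ray(im,r[0],z); print(k,round(r[1],2),x.round(1),np.degrees(np.arctan2(x[1]-c[1],x[0]-c[0])))
_,_,r=disc(im,c); cv2.imwrite("pics/r2.png",cv2.resize(np.flip(r,(0,1)),(600,600),interpolation=cv2.INTER_CUBIC))
E
```

```text
hit False
0.16196085737008914 27.801258265972137 [-2.91549897 -2.19702813  5.2964758 ] [-0.34212711  0.35405208 -0.03016694]
[-4.09698484 -3.47784145  5.24176817] [-0.42359369  0.51886535 -0.07652254] [482.05250656 235.96401565  83.40899888] 7.3333
zero_mark 0.9 [489.  283.1  46. ] 82.1364871717946
needle_tip 0.63 [489.6 284.8  48. ] 81.74423187578284
tab_tip 0.71 [533.5 239.3  49. ] 3.5170523924907813
```

View pics/r2.png

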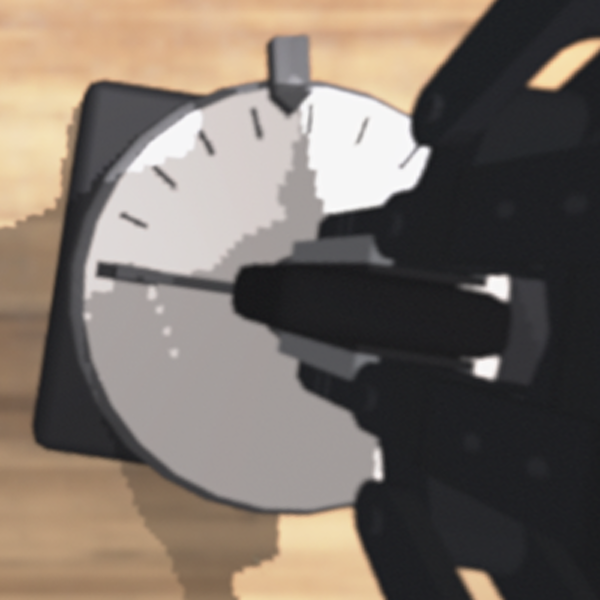

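The rectified view shows the zero bar at (105,270), right under the needle. The tab is at (290,105). I release, lift straight up, and check unobstructed, including the knob position.

```bash
python3 - <<'E'
from h import *
c=np.array([482.5,236.2]); p=monitor.get_ee_pos()
arm.gripper_to(0.65); arm.move_l([p[0],p[1],190],150)
R=down(-8.3); q=np.array([*c,190])+20*R[:,0]; arm.move_l(q.tolist(),150)
im=shot("wrist")
for k,z in dict(zero_mark=46,needle_tip=48,tab_tip=49).items():
    r=tip(im,k)
    if r:
        x=ray(im,r[0],z); print(k,r[0],round(r[1],2),x.round(1),np.degrees(np.arctan2(x[1]-c[1],x[0]-c[0])))
cc,ax,r=disc(im,c); print(cc,ax); cv2.imwrite("pics/r3.png",cv2.resize(np.flip(r,(0,1)),(600,600),interpolation=cv2.INTER_CUBIC))
# knob
arm.move_to((np.array([457,58,260])+20*R[:,0]).tolist(),R)
im=shot("wrist"); 
for k,z in dict(palm_top=162,palm_knob=122).items():
    r=tip(im,k)
    if r: print(k,r[0],round(r[1],2),ray(im,r[0],z).round(1))
o=finder.outline_of(im,"palm_knob"); 
if o: print(o[0]["bbox"],o[0]["p"])
cv2.imwrite("pics/w3.png",im["color"])
print("pred knob",c-180*np.array([np.cos(np.radians(81.7)),np.sin(np.radians(81.7))]),monitor.get_clock())
E
```

```text
zero_mark [317.5, 158.0] 0.87 [488.  284.8  46. ] 83.54993371043089
needle_tip [319.9, 161.5] 0.72 [489.7 281.7  48. ] 80.98332147873185
tab_tip [371.4, 200.4] 0.81 [531.6 239.3  49. ] 3.6094301820331975
[483.08311157 235.99707642] [114.20330811 116.37653809]
palm_top [316.8, 229.6] 0.73 [455.6  57.3 162. ]
palm_knob [321.3, 211.3] 0.83 [459.6  58.  122. ]
[288.0, 197.2, 58.4, 53.3] 0.87
pred knob [456.51588382  58.08535797] 10.35
```

View pics/r3.png

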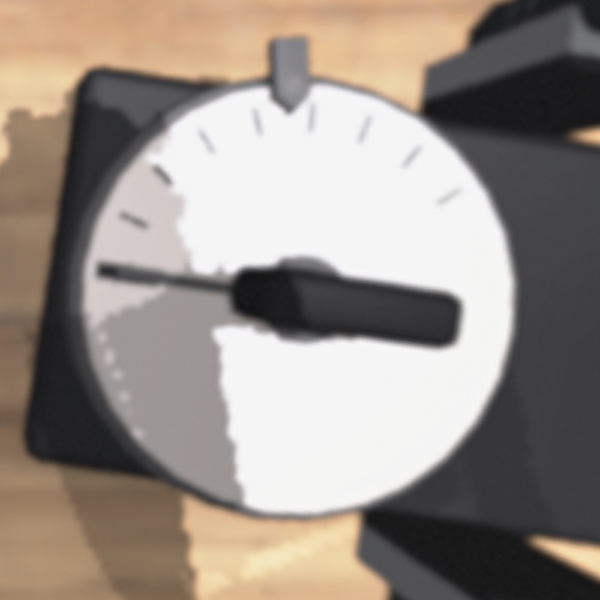

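View pics/w3.png

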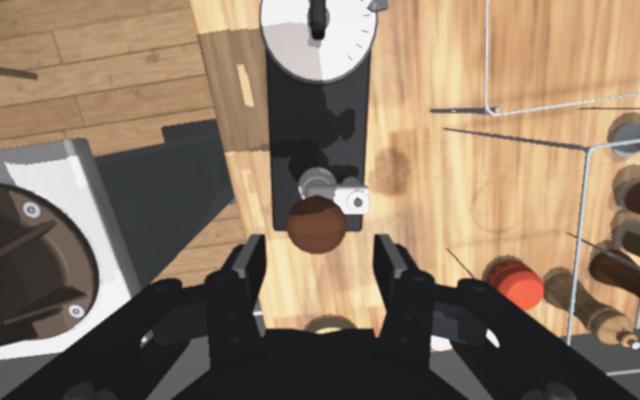

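The dial looks zeroed, with the bar at (105,270) collinear with the needle. The second image shows the knob at (317,225). I quantify the zero error from the saved picture before leaving.

```bash
python3 - <<'E'
import cv2,numpy as np
r=cv2.cvtColor(cv2.imread("pics/r3.png"),cv2.COLOR_BGR2GRAY).astype(float)
xs,cs=[],[]
for x in list(range(98,122,2))+list(range(128,225,4)):
    col=r[225:330,x]; yc=282-(186-x)*0.146-225
    i=np.arange(len(col)); w=np.clip(np.median(col[int(yc)-22:int(yc)+22])-25-col,0,None)*(abs(i-yc)<13)
    xs.append(x); cs.append((i*w).sum()/w.sum()+225)
xs=np.array(xs);cs=np.array(cs)
b=xs<122; n=(xs>128)
for m,l in((b,"bar"),(n,"needle")): f=np.polyfit(xs[m],cs[m],1); print(l,np.degrees(np.arctan(f[0])),np.polyval(f,[108,300]),np.abs(np.polyval(f,xs[m])-cs[m]).max())
E
```

```text
bar 7.798649770919546 [271.09901718 297.39513608] 0.594452938416282
needle 7.746305509240202 [271.58777266 297.70521631] 0.8568114966114422
```

The zero error is under 0.3°. Next I press with shut fingers, in stages, with the camera turned so it sees the dial.

```bash
cat >> h.py <<'E'
def dialview(fn):
    c=np.array([483.0,236.1])
    im=shot("wrist"); cv2.imwrite(f"pics/{fn}_raw.png",im["color"])
    for k,z in dict(zero_mark=46,needle_tip=48,tab_tip=49).items():
        r=tip(im,k)
        if r:
            x=ray(im,r[0],z); print(k,np.round(r[0]),round(r[1],2),x.round(1),np.degrees(np.arctan2(x[1]-c[1],x[0]-c[0])).round(2))
    cc,ax,r=disc(im,c); print("disc",cc,ax); cv2.imwrite(f"pics/{fn}.png",cv2.resize(np.flip(r,(0,1)),(600,600),interpolation=cv2.INTER_CUBIC))
E
python3 - <<'E'
from h import *
k=[456.3,57.8]; R=down(81.7)
arm.gripper_to(0.0,25)
arm.move_to([*k,230],R); arm.move_l([*k,193],100)
hit=arm.move_l([*k,183],15,None,1.5); z=monitor.get_ee_pos()[2]; print("contact",hit,z,monitor.get_wrist_force())
arm.move_l([*k,187-11.5],20); arm.dwell(0.2)
print(monitor.get_ee_pos(),monitor.get_wrist_force(),monitor.get_clock())
dialview("p1")
E
```

```text
contact True 186.27050230323596 [0.57238702 0.25370731 2.54817463]
[456.4257042   57.79178878 175.73782674] [-0.6152998  -0.99245099  7.97509934] 14.25
zero_mark [583. 193.] 0.94 [490.2 286.5  46. ] 81.87
needle_tip [537. 239.] 0.52 [528.1 247.6  48. ] 14.28
tab_tip [322. 216.] 0.67 [476.9  56.9  49. ] -91.96
disc [481.29197388 233.43473511] [114.72459717 115.77502441]
```

View pics/p1.png

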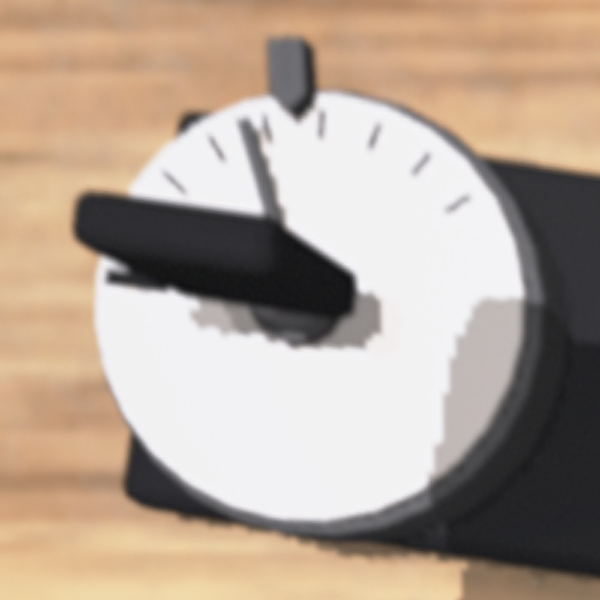

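The view shows the needle tip at (243,121), just short of the tab point at about (297,112), and the disc unmoved. I advance most of the remaining way, then zoom in on the gap.

```bash
cat >> h.py <<'E'
def zoom(im,c0,z,s=0.1,n=600):
    """up=+x left=+y, 1/s px per mm, centred on c0, plane z"""
    g=(n/2-np.arange(n))*s
    X,Y=np.meshgrid(g+c0[0],g+c0[1],indexing="ij")
    K,R,t=P(im); q=np.stack([X,Y,np.full_like(X,float(z))],-1)@R.T@K.T+K@t
    return cv2.remap(im["color"],(q[...,0]/q[...,2]).astype(np.float32),(q[...,1]/q[...,2]).astype(np.float32),cv2.INTER_CUBIC)
E
python3 - <<'E'
from h import *
k=[456.3,57.8]
p=monitor.get_ee_pos(); arm.move_l([*k,175.5-1.9],10); arm.dwell(0.2)
print(p,monitor.get_ee_pos(),monitor.get_wrist_force(),monitor.get_clock())
im=shot("wrist"); cv2.imwrite("pics/z1.png",zoom(im,[520,240],48.5))
r=finder.tip_of(im,"needle_tip"); print([(a["xy"],a["p"],ray(im,a["xy"],48).round(1)) for a in r[:2]])
r=finder.tip_of(im,"tab_tip"); print([(a["xy"],a["p"],ray(im,a["xy"],49).round(1)) for a in r[:3]])
E
```

```text
[456.41562758  57.81599767 175.7478004 ] [456.42968789  57.80435065 173.91173762] [-1.54133683 -0.36691976  9.56816067] 14.9917
[([530.9, 246.4], 0.65, array([533.6, 241.5,  48. ]))]
[([528.6, 241.8], 0.63, array([528.1, 238.5,  49. ]))]
```

View pics/z1.png

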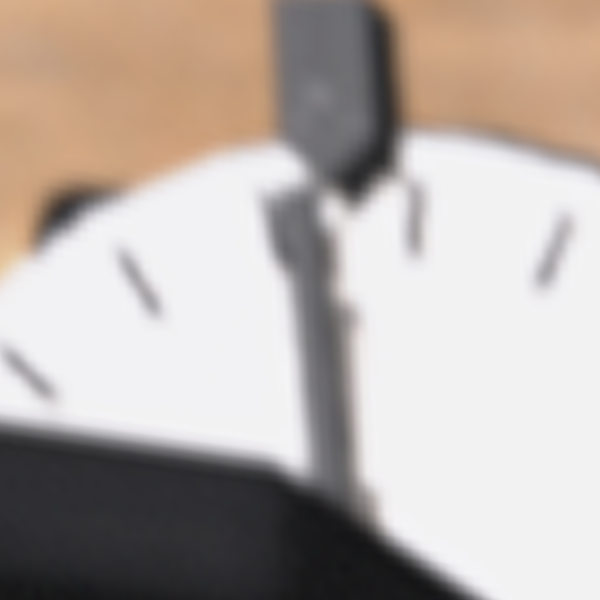

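The zoom at 10 px/mm shows the needle tip at (290,200), at about 7.5–8°. The tab point is at (343,190), at about 2–3.5°, and the ticks confirm the axis at (363,688). I press about 0.75 mm more and look once more with needle line numbers.

```bash
cat >> h.py <<'E'
def needle(im):
    g=cv2.cvtColor(zoom(im,[520,240],48),cv2.COLOR_BGR2GRAY).astype(float); xs=[];rs=range(230,420,10)
    for r in rs:
        m=np.where(g[r,270:400]<150)[0]+270; xs.append((m.min()+m.max())/2 if len(m) else np.nan)
    xs=np.array(xs); rs=np.array(rs); ok=~np.isnan(xs); f=np.polyfit(rs[ok],xs[ok],1)
    ax=np.degrees(np.arctan2(363-xs,688-rs))
    print("needle slope deg",np.degrees(np.arctan(f[0])).round(2),"at row190",np.polyval(f,190).round(1),"at row688",np.polyval(f,688).round(1),"about axis",np.nanmedian(ax).round(2))
E
python3 - <<'E'
from h import *
k=[456.3,57.8]
needle(shot("wrist"))
arm.move_l([*k,173.6-0.75],5); arm.dwell(0.2)
print(monitor.get_ee_pos()[2],monitor.get_wrist_force()[2],monitor.get_clock())
im=shot("wrist"); needle(im); cv2.imwrite("pics/z2.png",zoom(im,[525,238],48.5,0.0667))
E
```

```text
needle slope deg 9.2 at row190 294.2 at row688 374.8 about axis 7.46
173.16175300997892 9.676140989974526 15.6917
needle slope deg 1.53 at row190 340.7 at row688 354.0 about axis 3.04
```

View pics/z2.png

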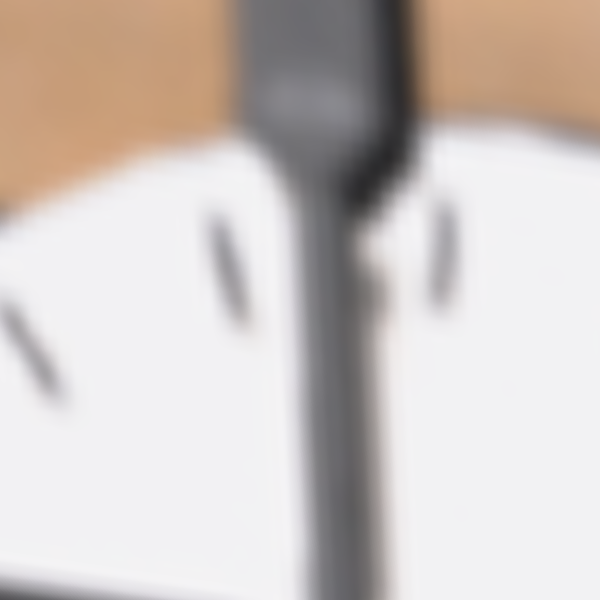

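The zoom shows the needle running straight into the tab point at about (323,195). Allowing for the 1 mm height parallax it is about 0.5° short, so I nudge 0.08 mm, check it is steady, and hand in.

```bash
python3 - <<'E'
from h import *
arm.move_l([456.3,57.8,172.77],5); arm.dwell(0.5)
im=shot("wrist"); needle(im); r=tip(im,"zero_mark"); print(r, ray(im,r[0],46).round(1))
print(monitor.get_ee_pos()[2],monitor.get_wrist_force(),monitor.get_clock())
print(arm.sign_off())
E
```

```text
needle slope deg 1.46 at row190 341.8 at row688 354.5 about axis 2.8
([587.4, 194.6], 0.84) [491.  288.4  46. ]
173.11123295606808 [-1.09478501  0.30628628  9.23196923] 16.5917
the job is handed in; nothing more can be done
None
```

I zeroed the dial to within about 0.3°, pressed the knob until the needle pointed at the set tab within about 1° by my camera estimate, and handed it in at 16.6 s still holding it there, well short of the bottom stop; the verdict was not shown.

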